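# Swing the indexed bench magnifier over the buckle

## Task

On the leatherworker's bench stands a magnifier on a swing arm, locked by a sprung index pin. Pull the pin's black knob up, swing the arm one hole round so that the lens comes over the rectangular buckle (not over the round ring on the other side), and let the pin spring fully home in that hole. Do not disturb the buckle.

Things in the scene. Friction and masses are not known exactly. Their poses are not given: they have to be found in the camera images.
- buckle: Brass belt buckle: flat rectangular frame 50 x 46 mm, 5 mm thick, with a steel prong 8 mm high, lying loose on the stand's board (top 12 mm above the bench), 210 mm from the pivot, about 30 degrees left or right of the arm's starting line. Leave it there. Origin: centre of its underside. A brass ring 42 mm across lies in the mirrored place.
- knob (a point): Black upright knob of the index pin: cylinder of 26 mm diameter, 32 mm tall, with a 33 mm flange 9 mm high on top. This point: the cylinder's centre, 116 mm above the bench with the pin home; it rises with the pin. It swings with the arm, 120 mm from the pivot axis towards the lens. Below it: a 22 mm collar (top at 88 mm) and the 32 mm wide arm (top at 78 mm). Free space beside it.
- pivot (a point): Top of the stand's vertical pivot (fixed), 94 mm above the bench. Around it the fixed grey index quadrant (top at 60 mm) has five holes on a circle of 120 mm radius, 30 degrees apart; the pin starts in the middle one. The mouths slope inwards and are 29 mm wide along the circle: a pin let go within 10 mm of a hole's middle slides home and centres the arm.
- lens (a point): Centre of the round lens (98 mm over its black frame), 72 mm above the bench, at the end of the aluminium swing arm, 210 mm from the pivot axis; pivot, knob and lens lie on one line. The arm swings level with little friction and stays where it is left; stops 64 degrees either side of the start.
- plunger (a joint): Lift of the index pin in m: 0 = home in a hole (as at the start), 0.030 = fully up. The spring presses it down with 4 N at 0 and 10 N at 0.030. The 10 mm round pin sits 18 mm deep, so the arm swings freely only above 0.018; a lift of 0.022 to 0.028 is good. Let go over the land between two holes it stays up at 0.018.
Not all that is in view belongs to the job. What is shaped like the buckle but blue or turquoise is not meant.

How it is judged (in metres and radians):
On the way, in this order (a step that is already met when the one before it is completed fails the run):
1. the index pin is pulled clear of its hole (lifted more than 18 mm) (value of joint plunger above 0.018 m), for 0.1 s.
2. the lens is swung over the buckle (centres within 30 mm seen from above) (horizontal distance between lens and buckle below 0.03 m), for 0.1 s.
At the end, for the whole second after the job is handed in: The pin is home in the hole beside the buckle (plunger below 4 mm), with the lens centre within 30 mm of the buckle's centre seen from above and the buckle at rest (value of joint plunger below 0.004 m and horizontal distance between lens and buckle below 0.03 m and linear speed of buckle below 0.02 m/s); the robot touches nothing.
It fails at once if the buckle is pushed more than 15 mm from its place (distance of buckle from where it was at the start of the episode above 0.015 m).
It also fails if it takes over 35 s, if anything falls off the work surface, if the arm or the gripper's body presses on something with over 40 N, if the wrist force passes 120 N, or if a joint passes its speed limit or range.

## Robot

A 6-joint arm with a two-finger parallel gripper is mounted at the origin on the work surface. World frame = base frame: x ahead of the robot, y to its left, z up, the work surface at z = 0. Lengths are in mm, angles in rad, forces in N, time in s.
With the tool pointing down it reaches from about 375 to 925 mm from the base axis. Payload 5.7 kg.
Tool frame: the origin (TCP) lies at the very end of the fingers, on their centre line; the grasp point (between the pads) lies 19 mm behind it (env.hold_point_z is the distance from the TCP to the grasp point, in mm); z points along the fingers, y is the line along which they close (so a half turn about z gives the same grasp; the last joint's range is limited). The gripper opens to 88 mm and grips with 3 to 60 N. Pads are 20 mm wide; open, the fingers measure 115 mm over their backs; the gripper's body (75 mm by 178 mm) begins 61 mm behind the grasp point.
Start: joints at [1.144, 0.359, 1.51, -0, 1.272, -0.115], TCP at [184.055, 571.039, 222.623] pointing down, gripper open.
Joint ranges: [-2.97, 2.97], [-1.01, 2.36], [0.21, 2.38], [-0.96, 4.11], [0.2, 2.71], [-2.98, 2.98]. Speed limits (rad/s): [2.39, 2.39, 3.14, 3.14, 3.14, 3.14].

## Interface

Orientations are given as a rotation vector (axis times angle).
In Python, from station import env gives the robot as it stands.
- The arm moves only by the tool step_arm, never from a script. Its argument "rows" is a list of rows, each an object of numbers: "tx", "ty", "tz": the shift along the world's x, y, z in m; "roll": the turn about the world's z in rad; "hand": the finger opening in m, from 0 to 0.0878. In form: [{"tx": .., "ty": .., "tz": .., "roll": .., "hand": ..}, ...]. A call has 1 to 20 rows; each row is the pose to reach, as a shift and turn from the pose commanded when the call began; what a row does not reach only later rows make up. A row lasts 1/8 s, in which the tool goes at most 62.5 mm and 10.7 degrees, less where a joint would pass 70% of its speed; a pose out of reach is approached as far as the arm can. A call with a gripper value outside its range is refused whole. The fingers move at their own pace and stop on an object; the grip force is fixed at half the most. Time passes only in rows, so rows that repeat a pose let the fingers close. It gives the time, the measured TCP pose, the force, the opening and the grip force at its end, in the units of the state.
- env.observe(): the state, without advancing time (a new reading comes with each control period).
- env.get_image(name): name is "scene" or "side" or "wrist"; returns a dict with "img" (384x512x3 uint8, red, green, blue), "z_map" (384x512 float32, mm along the optical axis (not along the pixel's ray), 0 where there is no reading), "fov_y" (degrees; the focal length in pixels is half the picture's height over the tangent of half this angle, whatever the lens; pixels are square), "cx", "cy" (the principal point, pixels), "k1" (the pictures are not rectified: a ray, as slopes to the right and down, at radius r is drawn at 1 + k1 r^2 times it, then the intrinsics apply), "R" (3x3) and "t" (3): a world point X has camera coordinates R X + t. Camera axes: x right, y down, z forward; pixel columns grow to the right and rows downward; lengths in mm; the calibration is good to about 2 mm. A picture is of the moment at which its call begins.
- env.finish_job(): hands the job in; it is judged then, once.
The state is a dict: "clock": time; "qpos": joint angles; "joint_velocities": joint speeds; "joint_torque": joint torques, N m; "tcp_pos": TCP position; "tool_rot": TCP orientation; "wrist_force": force on the tool from outside, world axes, zero at the start; "wrist_torque": the same for the moment, N m; "finger_gap": opening from 0.0 (shut) to 1.0 (fully open); "finger_force": force on a finger pad.
Only numpy, scipy, OpenCV 4.12 (cv2) and the standard library are available. Lean on these libraries where they do the work, as an engineer would, in place of code of your own. Each camera call takes 0.05 s, during which the arm holds its last target. There are 200 camera calls.

## Working session

There is one attempt and no reset: what is moved stays moved. The work goes in short steps, Python scripts to look and compute and a tool call to move; the robot and the scene stay as the last step left them, time stands still between calls to the robot, and variables do not carry over. Pictures are saved under pics/ and viewed, at most 10 in all, crops included, and the job is handed in when it is done.

Besides the shell and the picture viewer there is one more tool, called by a JSON object that holds its "fn" and its "kwargs", one argument or row to a line. step_arm: Moves the arm, as the interface text tells. Its arguments: {"type":"object","properties":{"rows":{"type":"array"}},"required":["rows"]}

```bash
mkdir -p pics; cat > h.py <<'E'
import numpy as np, cv2
from station import env
def ray(d,u,v):
    f=192/np.tan(np.radians(d["fov_y"])/2)
    a=np.array([(u-d["cx"])/f,(v-d["cy"])/f]); s=a.copy()
    for _ in range(30): s=a/(1+d["k1"]*(s@s))
    return np.array([s[0],s[1],1.])
def onz(d,u,v,z):  # intersect pixel ray with world plane z
    R,t=np.array(d["R"]),np.array(d["t"]); o=-R.T@t; w=R.T@ray(d,u,v)
    return o+w*(z-o[2])/w[2]
def dep(d,u,v):
    R,t=np.array(d["R"]),np.array(d["t"])
    return R.T@(ray(d,u,v)*d["z_map"][int(v),int(u)]-t)
E
python3 - <<'E'
from h import *
import pickle
D={n:env.get_image(n) for n in("scene","side")}
pickle.dump(D,open("d0.pkl","wb"))
for n in D: cv2.imwrite(f"pics/{n}0.png",cv2.resize(D[n]["img"][:,:,::-1],(800,600),interpolation=cv2.INTER_CUBIC)); print(D[n]["R"],D[n]["t"])
print(env.observe(),env.hold_point_z)
E
```

```text
[[-0.68684271  0.72661734  0.01656326]
 [ 0.55289177  0.53714746 -0.63701122]
 [-0.47176031 -0.42836882 -0.77067656]] [ 473.10814682 -158.4033181  1196.39918775]
[[ 0.70659401 -0.70740804 -0.01728481]
 [-0.47897895 -0.46016216 -0.7475493 ]
 [ 0.52086857  0.53649292 -0.66398138]] [-479.10065761  280.30068028  640.49403798]
{'clock': 0.1, 'qpos': array([ 1.14391199e+00,  3.59402874e-01,  1.51132645e+00, -2.11692708e-05,
        1.27250109e+00, -1.15120195e-01]), 'joint_velocities': array([-0.00110563,  0.00093006, -0.00211431, -0.00017118,  0.00045818,
       -0.00022248]), 'joint_torque': array([-6.96590832e-04, -5.16355419e+01, -2.71404791e+01,  6.76791323e-02,
        2.76616879e-02, -6.69400015e-05]), 'tcp_pos': array([183.80798856, 570.49373481, 221.91072277]), 'tool_rot': array([-4.87662213e-01, -3.10308745e+00,  2.48687446e-03]), 'wrist_force': array([-0.03681735, -0.95871562, -0.35730631]), 'wrist_torque': array([ 0.02544018, -0.02739046,  0.01774915]), 'finger_force': 0.0, 'finger_gap': 0.9988601656072603} 18.700000000000003
```

View pics/scene0.png

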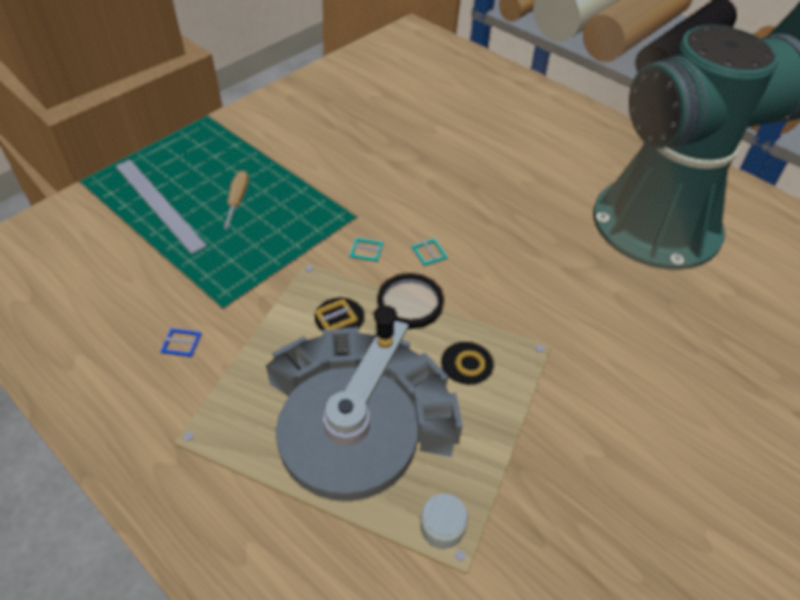

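View pics/side0.png

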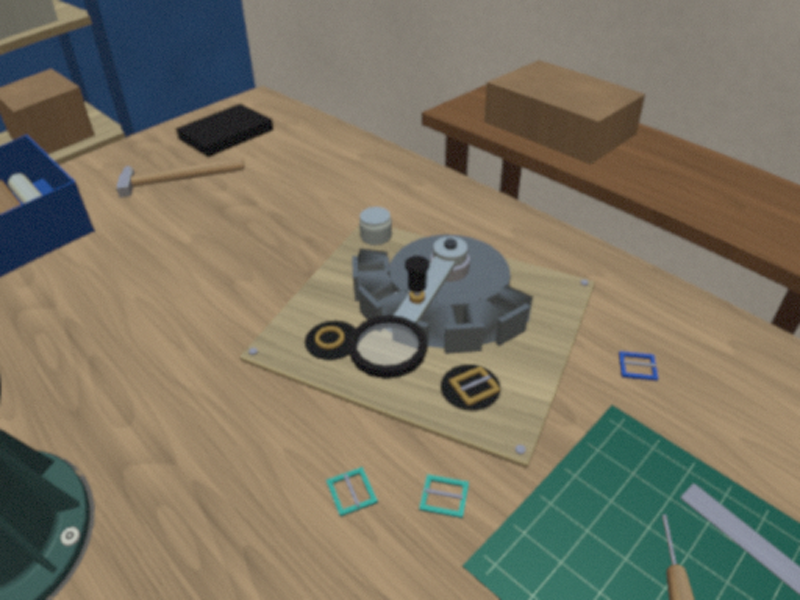

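Scene picture: the knob is at (385,322), the pivot cap at (346,408) and the lens at (410,300). There are four buckle-shaped things: brass at (338,316), turquoise at (367,250) and (429,251), and blue at (181,343). The brass one on the board fits the description; the brass ring is at (470,362). In the side view the brass buckle is at (473,385), the ring at (330,338), the knob at (417,275), the lens at (388,346) and the pivot at (451,244). I'll measure these and confirm in one crop.

```bash
python3 - <<'E'
from h import *
import pickle
D=pickle.load(open("d0.pkl","rb")); k=512/800
P={"scene":dict(pivot=(346,406,94),lens=(410,300,72),ktop=(385,314,141),buckle=(337,316,15),ring=(470,362,15)),
"side":dict(pivot=(451,244,94),lens=(388,346,72),ktop=(417,263,141),buckle=(474,385,15),ring=(330,338,15))}
for n in P:
    for q,(u,v,z) in P[n].items(): print(n,q,onz(D[n],u*k,v*k,z).round(1),dep(D[n],u*k,v*k).round(1))
a=D["scene"]["img"][150:310,160:320,::-1]; b=D["side"]["img"][130:290,190:350,::-1]
cv2.imwrite("pics/c1.png",cv2.resize(np.hstack([a,b]),(800,400),interpolation=cv2.INTER_CUBIC))
E
```

```text
scene pivot [692.8 -84.2  94. ] [692.9 -84.1  94.2]
scene lens [ 494.3 -157.    72. ] [ 494.5 -156.8   72.4]
scene ktop [ 579.5 -125.9  141. ] [ 579.6 -125.8  141.1]
scene buckle [ 559.5 -247.3   15. ] [ 556.8 -250.5   10. ]
scene ring [483.7 -44.6  15. ] [481.6 -45.9  11.6]
side pivot [691.8 -90.7  94. ] [690.1 -92.1  95.7]
side lens [ 496.7 -157.6   72. ] [ 496.  -158.4   73.1]
side ktop [ 581.7 -127.1  141. ] [ 579.5 -129.2  143.4]
side buckle [ 562.5 -249.4   15. ] [ 559.9 -251.3   18.8]
side ring [486.8 -46.1  15. ] [487.9 -44.5  13. ]
```

View pics/c1.png

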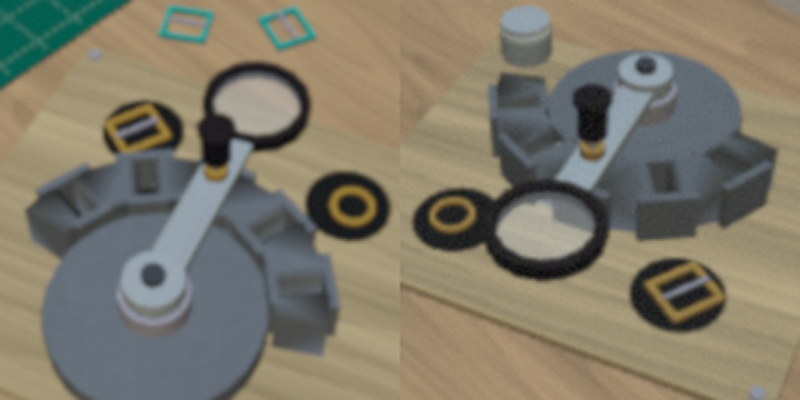

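The crop confirms the brass rectangular frame with a prong at crop (138,128) and (685,290). By measurement, the pivot is at (692,-87), the arm line at 199.6° and the buckle at about 231°, so the swing is +30° counter-clockwise. The knob is at (580,-127). First I'll move above it with the fingers closing across the arm.

{"fn": "step_arm", "kwargs": {
  "rows": [
    {"tx":0.396,"ty":-0.698,"tz":0,"roll":-2.485,"hand":0.0878},
    {"tx":0.396,"ty":-0.698,"tz":0,"roll":-2.485,"hand":0.0878},
    {"tx":0.396,"ty":-0.698,"tz":0,"roll":-2.485,"hand":0.0878},
    {"tx":0.396,"ty":-0.698,"tz":0,"roll":-2.485,"hand":0.0878},
    {"tx":0.396,"ty":-0.698,"tz":0,"roll":-2.485,"hand":0.0878},
    {"tx":0.396,"ty":-0.698,"tz":0,"roll":-2.485,"hand":0.0878},
    {"tx":0.396,"ty":-0.698,"tz":0,"roll":-2.485,"hand":0.0878},
    {"tx":0.396,"ty":-0.698,"tz":0,"roll":-2.485,"hand":0.0878},
    {"tx":0.396,"ty":-0.698,"tz":0,"roll":-2.485,"hand":0.0878},
    {"tx":0.396,"ty":-0.698,"tz":0,"roll":-2.485,"hand":0.0878},
    {"tx":0.396,"ty":-0.698,"tz":0,"roll":-2.485,"hand":0.0878},
    {"tx":0.396,"ty":-0.698,"tz":0,"roll":-2.485,"hand":0.0878},
    {"tx":0.396,"ty":-0.698,"tz":0,"roll":-2.485,"hand":0.0878},
    {"tx":0.396,"ty":-0.698,"tz":0,"roll":-2.485,"hand":0.0878},
    {"tx":0.396,"ty":-0.698,"tz":0,"roll":-2.485,"hand":0.0878},
    {"tx":0.396,"ty":-0.698,"tz":0,"roll":-2.485,"hand":0.0878},
    {"tx":0.396,"ty":-0.698,"tz":0,"roll":-2.485,"hand":0.0878},
    {"tx":0.396,"ty":-0.698,"tz":0,"roll":-2.485,"hand":0.0878},
    {"tx":0.396,"ty":-0.698,"tz":0,"roll":-2.485,"hand":0.0878},
    {"tx":0.396,"ty":-0.698,"tz":0,"roll":-2.485,"hand":0.0878}
  ]
}}

```text
clock: 2.6
tcp_pos: [580.0, -126.8, 222.7]
tool_rot: [-3.095, -0.539, -0.0]
wrist_force: [0.1, -0.7, 0.2]
finger_gap: 1.0
finger_force: 0.0
```

```bash
python3 - <<'E'
from h import *
d=env.get_image("wrist")
cv2.imwrite("pics/w1.png",cv2.resize(d["img"][:,:,::-1],(800,600)))
R,t=np.array(d["R"]),np.array(d["t"]); f=192/np.tan(np.radians(d["fov_y"])/2)
# expected knob top centre pixel, and the top-surface centroid from depth
p=R@[580,-127,141]+t; s=p[:2]/p[2]; s=s*(1+d["k1"]*(s@s)); print("expected",s*f+[d["cx"],d["cy"]])
pts=np.array([dep(d,u,v) for v in range(0,384,2) for u in range(0,512,2) if d["z_map"][v,u]>0])
m=(abs(pts[:,2]-141)<4)&(np.hypot(pts[:,0]-580,pts[:,1]+127)<40)
q=pts[m]; print(m.sum(),q.mean(0),q.min(0),q.max(0))
E
```

```text
expected [249.56262855 203.33521269]
348 [ 582.2078059  -126.32278206  141.41531805] [ 565.2448166  -142.27037556  137.10845006] [ 597.81900494 -110.62540279  143.54759586]
```

View pics/w1.png

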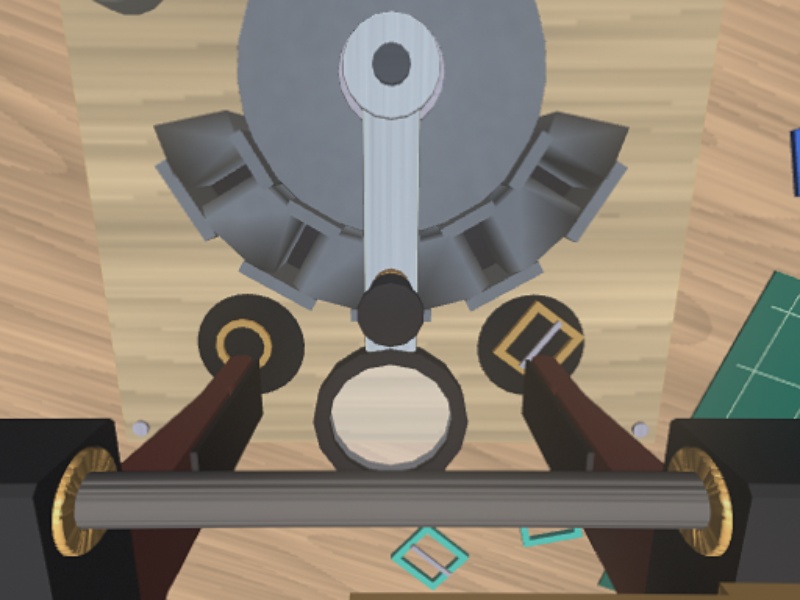

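The wrist view shows the knob at (390,315), centred between the fingers and within 2 mm of my estimate. The buckle is on the right at (538,338). I'll lower and grip.

{"fn": "step_arm", "kwargs": {
  "rows": [
    {"tx":0.001,"ty":0,"tz":-0.06,"roll":0,"hand":0.0878},
    {"tx":0.001,"ty":0,"tz":-0.11,"roll":0,"hand":0.0878},
    {"tx":0.001,"ty":0,"tz":-0.129,"roll":0,"hand":0.0878},
    {"tx":0.001,"ty":0,"tz":-0.129,"roll":0,"hand":0.0878},
    {"tx":0.001,"ty":0,"tz":-0.129,"roll":0,"hand":0.02},
    {"tx":0.001,"ty":0,"tz":-0.129,"roll":0,"hand":0.02},
    {"tx":0.001,"ty":0,"tz":-0.129,"roll":0,"hand":0.02},
    {"tx":0.001,"ty":0,"tz":-0.129,"roll":0,"hand":0.02},
    {"tx":0.001,"ty":0,"tz":-0.129,"roll":0,"hand":0.02},
    {"tx":0.001,"ty":0,"tz":-0.129,"roll":0,"hand":0.02},
    {"tx":0.001,"ty":0,"tz":-0.129,"roll":0,"hand":0.02},
    {"tx":0.001,"ty":0,"tz":-0.129,"roll":0,"hand":0.02}
  ]
}}

```text
clock: 4.15
tcp_pos: [581.0, -126.9, 93.6]
tool_rot: [-3.095, -0.539, 0.0]
wrist_force: [-0.3, -0.4, 0.9]
finger_gap: 0.358
finger_force: 30.0
```

Gap 31 mm is between the flange and cylinder widths, so I'll lift by 25 mm gently and check the force and picture.

{"fn": "step_arm", "kwargs": {
  "rows": [
    {"tx":0,"ty":0,"tz":0.008,"roll":0,"hand":0.02},
    {"tx":0,"ty":0,"tz":0.016,"roll":0,"hand":0.02},
    {"tx":0,"ty":0,"tz":0.025,"roll":0,"hand":0.02},
    {"tx":0,"ty":0,"tz":0.025,"roll":0,"hand":0.02},
    {"tx":0,"ty":0,"tz":0.025,"roll":0,"hand":0.02}
  ]
}}

```text
clock: 4.78
tcp_pos: [580.9, -126.8, 118.4]
tool_rot: [-3.095, -0.539, 0.0]
wrist_force: [1.6, 0.6, -9.9]
finger_gap: 0.355
finger_force: 30.0
```

```bash
python3 - <<'E'
from h import *
d=env.get_image("side")
cv2.imwrite("pics/s2.png",cv2.resize(d["img"][110:260,180:360,::-1],(720,600),interpolation=cv2.INTER_CUBIC))
E
```

```text
(no output)
```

View pics/s2.png

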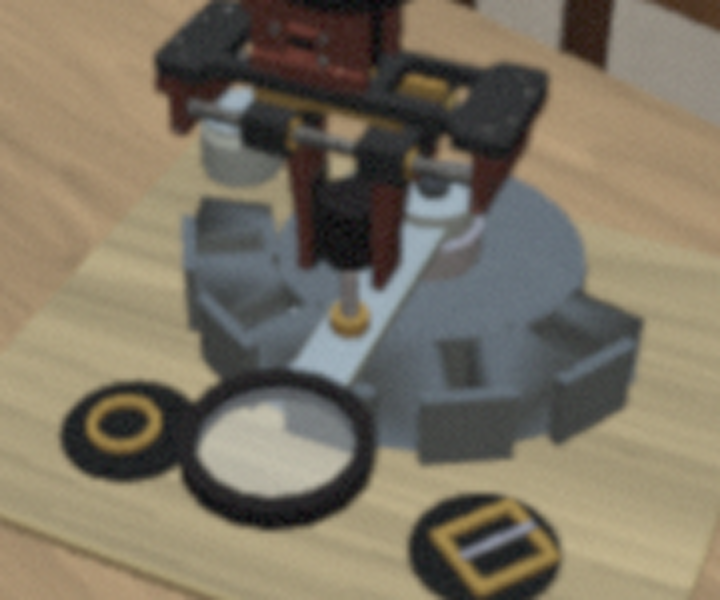

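The pin is up: the bare stem shows at crop (348,290) above the collar (348,320), and the force is -9.9 N, which matches a lift of about 25 mm. I'll swing +30° about the pivot.

{"fn": "step_arm", "kwargs": {
  "rows": [
    {"tx":0.0039,"ty":-0.0095,"tz":0,"roll":0.0873,"hand":0.02},
    {"tx":0.0086,"ty":-0.0187,"tz":0,"roll":0.1745,"hand":0.02},
    {"tx":0.0141,"ty":-0.0274,"tz":0,"roll":0.2618,"hand":0.02},
    {"tx":0.0203,"ty":-0.0356,"tz":0,"roll":0.3491,"hand":0.02},
    {"tx":0.0273,"ty":-0.0432,"tz":0,"roll":0.4363,"hand":0.02},
    {"tx":0.0348,"ty":-0.0502,"tz":0,"roll":0.5236,"hand":0.02},
    {"tx":0.0348,"ty":-0.0502,"tz":0,"roll":0.5236,"hand":0.02},
    {"tx":0.0348,"ty":-0.0502,"tz":0,"roll":0.5236,"hand":0.02},
    {"tx":0.0348,"ty":-0.0502,"tz":0,"roll":0.5236,"hand":0.02}
  ]
}}

```text
clock: 5.95
tcp_pos: [615.6, -176.9, 118.5]
tool_rot: [-2.85, -1.32, 0.0]
wrist_force: [3.0, 0.9, -9.8]
finger_gap: 0.356
finger_force: 30.0
```

```bash
python3 - <<'E'
from h import *
d=env.get_image("side")
cv2.imwrite("pics/s3.png",cv2.resize(d["img"][110:260,180:360,::-1],(720,600),interpolation=cv2.INTER_CUBIC))
E
```

```text
(no output)
```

View pics/s3.png

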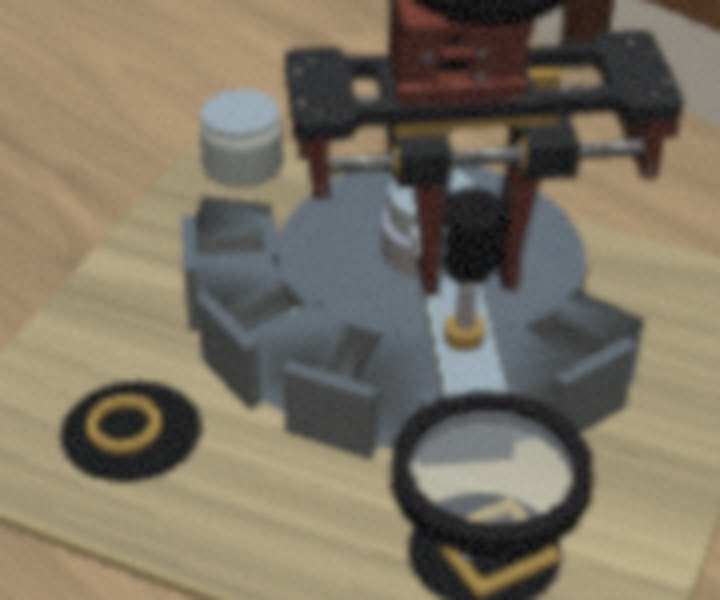

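The lens at (490,475) stands over the buckle and the pin is still up. I'll lower the pin, open, and go straight up.

{"fn": "step_arm", "kwargs": {
  "rows": [
    {"tx":0,"ty":0,"tz":-0.008,"roll":0,"hand":0.02},
    {"tx":0,"ty":0,"tz":-0.016,"roll":0,"hand":0.02},
    {"tx":0,"ty":0,"tz":-0.023,"roll":0,"hand":0.02},
    {"tx":0,"ty":0,"tz":-0.023,"roll":0,"hand":0.02},
    {"tx":0,"ty":0,"tz":-0.023,"roll":0,"hand":0.0878},
    {"tx":0,"ty":0,"tz":-0.023,"roll":0,"hand":0.0878},
    {"tx":0,"ty":0,"tz":-0.023,"roll":0,"hand":0.0878},
    {"tx":0,"ty":0,"tz":-0.023,"roll":0,"hand":0.0878},
    {"tx":0,"ty":0,"tz":-0.023,"roll":0,"hand":0.0878},
    {"tx":0,"ty":0,"tz":-0.023,"roll":0,"hand":0.0878}
  ]
}}

```text
clock: 7.25
tcp_pos: [615.8, -177.1, 95.6]
tool_rot: [-2.85, -1.322, 0.0]
wrist_force: [0.3, -0.1, -0.5]
finger_gap: 0.983
finger_force: 0.0
```

{"fn": "step_arm", "kwargs": {
  "rows": [
    {"tx":0,"ty":0,"tz":0.04,"roll":0,"hand":0.0878},
    {"tx":0,"ty":0,"tz":0.1,"roll":0,"hand":0.0878},
    {"tx":0,"ty":0,"tz":0.13,"roll":0,"hand":0.0878},
    {"tx":0,"ty":0,"tz":0.13,"roll":0,"hand":0.0878},
    {"tx":0,"ty":0,"tz":0.13,"roll":0,"hand":0.0878}
  ]
}}

```text
clock: 7.88
tcp_pos: [615.0, -176.8, 224.3]
tool_rot: [-2.849, -1.321, 0.002]
wrist_force: [-0.4, -0.6, 0.7]
finger_gap: 0.998
finger_force: 0.0
```

```bash
python3 - <<'E'
from h import *
d=env.get_image("side"); w=env.get_image("wrist")
cv2.imwrite("pics/s4.png",cv2.resize(d["img"][110:260,180:360,::-1],(720,600),interpolation=cv2.INTER_CUBIC))
pts=np.array([dep(w,u,v) for v in range(0,384,2) for u in range(0,512,2) if w["z_map"][v,u]>0])
m=(np.hypot(pts[:,0]-614.5,pts[:,1]+178)<13)&(pts[:,2]>100)
q=pts[m]; print(m.sum(),np.median(q,0))
E
```

```text
218 [ 614.53738414 -177.7722238   141.49207465]
```

View pics/s4.png

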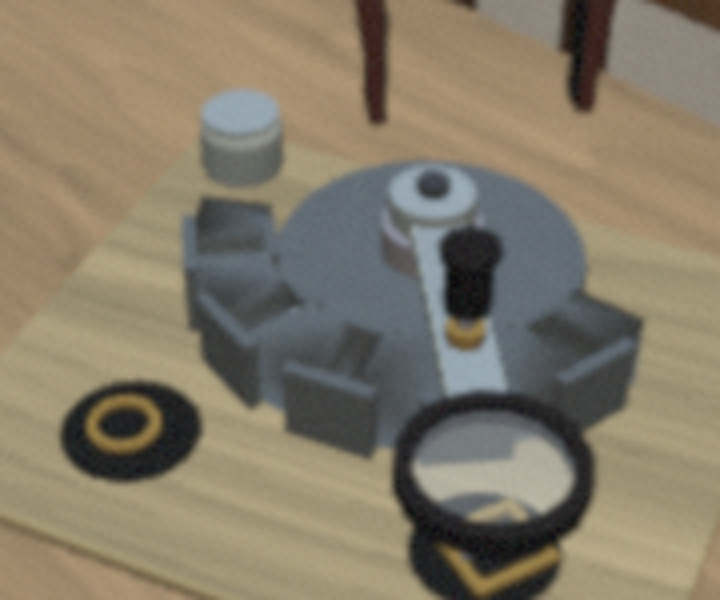

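The knob is down on its collar at (467,330). Its top is at 141.5 mm, the same as at the start, so the pin is home. The lens is over the undisturbed buckle and the gripper is clear, so I'll hand in.

```bash
python3 -c "
from station import env
print(env.finish_job())"
```

```text
the job is handed in; nothing more can be done
None
```

The job is handed in at about 8 s (no verdict was returned): the pin sits home in the hole beside the buckle, the lens is over the buckle, which looks undisturbed, and the gripper is clear.

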